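Hold the magnifier over the bare watch movement

ROBOT

A 6-joint arm with a two-finger parallel gripper is mounted at the origin on the work surface. World frame = base frame: x ahead of the robot, y to its left, z up, the work surface at z = 0. Lengths are in m, angles in rad, forces in N, time in s.
With the tool pointing down it reaches from about 0.35 to 0.975 m from the base axis. Payload 4.9 kg.
Tool frame: the origin (TCP) lies on the centre line of the jaws, within the pads' length; the fingertips stand 8 mm ahead of it and the grasp point (between the pads) lies 11 mm behind it; z points along the fingers, y is the direction in which the jaws open and shut (so a half turn about z gives the same grasp; the last joint's range is limited). The gripper opens to 85 mm and grips with 20 to 120 N. Pads are 22 mm wide; open, the fingers measure 114 mm over their backs; the gripper's body (76 mm by 85 mm) begins 54 mm behind the grasp point. The pads swing forward as they close: fully open they stand 13 mm farther back than shut.
Start: joints at [-1.26, 0.053, 1.613, -0, 1.476, -0.119], TCP at [0.26, -0.568, 0.239] pointing down, gripper open.
Joint ranges: [-3.01, 3.01], [-1.01, 2.22], [0.06, 2.58], [-1.02, 4.17], [0.09, 2.62], [-3.14, 3.14]. Speed limits (rad/s): [2.57, 2.57, 3.14, 3.14, 3.14, 3.14].

INTERFACE

Orientations are given as a rotation vector (axis times angle).
In Python, from station import get_obs, get_image, calibration, finish_job gives the robot as it stands. The module is installed in compiled form; this text tells all that it offers.
- The arm moves only by the shell command python3 -m jog 'ROWS' [FORCE]. ROWS is JSON, a list of rows, each a list of 7 numbers: the shift along the tool's x, y, z in cm, then the turn, a rotation vector about the tool's x, y, z in rad, then the closure in counts, from 0 (fully open) to 255 (shut). In form: [[dx, dy, dz, ax, ay, az, jaw], ...]. A call has 1 to 8 rows; each row is the pose to reach, as a shift and turn from the pose measured when the call began, along the tool's axes at that moment; what a row does not reach only later rows make up. A row lasts 1/12 s, in which the tool goes at most 41.7 mm and 7.16 degrees, less where a joint would pass 70% of its speed; a pose out of reach is approached as far as the arm can. A call with a gripper value outside its range is refused whole. The fingers move at their own pace and stop on an object; FORCE is the grip in N (left out, the last holds). Time passes only in rows, so rows that repeat a pose let the fingers close. It gives the time, the measured TCP pose, the force and the opening at its end, in the units of the state.
- get_obs(): the state, without advancing time (a new reading comes with each control period).
- get_image(name): name is "scene" or "top"; returns the picture (420x560x3 uint8, red, green, blue); there is no depth.
- calibration(name): a dict with "vfov" (degrees; the focal length in pixels is half the picture's height over the tangent of half this angle, whatever the lens; pixels are square), "cx", "cy" (the principal point, pixels), "R" (3x3) and "t" (3): a world point X has camera coordinates R X + t. Camera axes: x right, y down, z forward; pixel columns grow to the right and rows downward; lengths in m; the calibration is good to about 2 mm. A picture is of the moment at which its call begins. calibration takes no time and is no camera call.
- finish_job(): hands the job in, once; it reports no verdict.
The state is a dict: "t": time; "q": joint angles; "dq": joint speeds; "effort": joint torques, N m; "tool_pos": TCP position; "tool_rot": TCP orientation; "contact_force": force on the tool from outside, world axes, zero at the start; "wrist_torque": the same for the moment, N m; "opening": finger opening in m.
Only numpy, scipy, OpenCV 4.12 (cv2) and the standard library are available. Lean on these libraries where they do the work, as an engineer would, in place of code of your own. Each camera call takes 0.05 s, during which the arm holds its last target. There are 200 camera calls.

TASK

I want to look at the watch movement that stands under the brass-knobbed glass dome on the turquoise tray: lift the dome straight off by its knob, set it down gently and upright in the middle of the white pad and let go of it. Then take the hand magnifier by its handle, carry it over the jar, screwdriver stand and white-footed dome that stand in between, and finish still holding it, quite still, with the lens level and centred about two centimetres above the movement and touching nothing. Do not shift the movement and leave everything else where it stands; keep your grip when you finish, do not put the magnifier down.

Things in the scene. Friction and masses are not known exactly. Their poses are not given: they have to be found in the camera images.
- tray: Turquoise round plastic tray, fixed to the bench, 100 mm across; its floor is 5 mm above the bench, its lip 4 mm wide and 9 mm tall. Origin: centre of its underside, on the bench. The movement stands at its middle and the dome over it.
- movement: Grey round holder, 48 mm across, with a steel and brass watch movement 33 mm across clamped on it, 24 mm tall in all, about 0.12 kg, standing loose on the tray's floor. Origin: centre of its underside, z up.
- movement_top (a point): Centre of the movement's top face, 24 mm above the holder's underside (29 mm above the bench).
- dome: Clear glass dust dome, hollow, open below: 80 mm across, wall 3 mm, about 0.11 kg. Glass up to 56 mm above its rim, then a stem 10 mm thick, then a brass knob: upright cylinder 18 mm across, from 64 to 80 mm above the rim. Origin: centre of the open rim, z up through the knob. Starts on the tray's floor, over the movement.
- dome_knob (a point): Centre of the brass knob, 72 mm above the dome's rim.
- pad: White square bench pad, 130 x 130 mm, 3 mm thick, fixed to the bench. Origin: centre of its underside, x and y along its sides.
- magnifier: Black hand magnifier, about 0.12 kg, lying flat on the bench. Lens ring 60 mm across, 16 mm thick; handle 24 mm wide, 18 mm thick, red switch on top, aluminium end cap. Origin on the flat underside, below the grip point and centre of mass; x points along the handle to the lens, z up. The lens axis is at x = 65 mm; the handle runs from x = 37 to -73 mm.
- magnifier_grip (a point): Grip point in the middle of the handle's thickness, 9 mm above the underside, at the centre of mass; 65 mm from the lens axis.
- lens_under (a point): Centre of the lens ring's underside (the face that looks at the work). Its z axis is the lens axis, upward when the magnifier is the right way up.
- jar: Bystander, loose, to be left alone: clear glass jar, 74 mm across, 82 mm tall with a steel ball on its lid. Origin: centre of its underside.
- screwdrivers: Bystander, loose, to be left alone: black round screwdriver stand, 90 mm across, with six coloured screwdrivers standing in it, 120 mm tall. Origin: centre of its underside.
- white_dome: Bystander, loose, to be left alone: another glass dome, on a white foot, with a black knob; 88 mm across, 89 mm tall. Origin: centre of its underside.
- oil_cups: Bystander, loose, to be left alone: aluminium strip 40 x 105 mm with three capped oil cups, 26 mm tall. Origin: centre of its underside.
- eye_loupe: Bystander, loose, to be left alone: black eye loupe standing on its wide end, 43 mm across, 38 mm tall. Origin: centre of its underside.
- green_dish: Bystander, loose, to be left alone: green plastic dish, 56 mm across, 16 mm tall. Origin: centre of its underside.
- hammer: Bystander, loose, to be left alone: small hammer, 190 mm long, lying down. Origin: at its underside.
Not all that is in view belongs to the job. Of the things like the pad, leave any that is green; of the rest the larger one is meant. What is shaped like the dome but purple is not meant.

How it is judged:
On the way, in this order (a step that is already met when the one before it is completed fails the run):
1. the dome stands upright on the white pad, let go (x of dome in the frame of pad between -0.03 and 0.03 m and y of dome in the frame of pad between -0.03 and 0.03 m and z of dome in the frame of pad between 0.0005 and 0.006 m and angle between dome's own z axis and vertical below 0.08 rad and contact force between the fingers and dome below 0.05 N and linear speed of dome below 0.02 m/s), for 0.3 s.
2. the magnifier, gripped, is carried over the row of jar, screwdriver stand and white-footed dome (contact force between the fingers and magnifier above 0.5 N and height (world z) of magnifier_grip above 0.085 m and world x of magnifier_grip above 0.38 m and world y of magnifier_grip between 0.02 and 0.18 m), for 0.04 s.
3. the magnifier is held still, its lens level and centred about 20 mm above the movement (horizontal distance between lens_under and movement_top below 0.007 m and z of lens_under in the frame of movement_top between 0.012 and 0.028 m and angle between lens_under's own z axis and vertical below 0.14 rad and contact force between the fingers and magnifier above 1 N and linear speed of magnifier below 0.03 m/s), for 0.2 s.
At the end, for the whole second after the job is handed in: Magnifier still gripped, still and clear of all else: lens underside 12 to 28 mm above the movement's top, centred within 7 mm, level within 0.14 rad. Dome upright and let go, within 30 mm of the pad's middle along each side. Movement shifted under 5 mm, other things under 12 mm (all of step 1 and horizontal distance between lens_under and movement_top below 0.007 m and z of lens_under in the frame of movement_top between 0.012 and 0.028 m and angle between lens_under's own z axis and vertical below 0.14 rad and contact force between the fingers and magnifier above 1 N and contact force between magnifier and movement below 0.05 N and contact force between magnifier and tray below 0.05 N and contact force between magnifier and dome below 0.05 N and linear speed of magnifier below 0.02 m/s and angular speed of magnifier below 0.2 rad/s and distance of movement from where it was at the start of the episode below 0.005 m and distance of each of jar, screwdrivers, white_dome, oil_cups, eye_loupe, green_dish, hammer from where it was at the start of the episode below 0.012 m); the arm keeps its last pose, push and grip.
It fails at once if the movement is shifted (distance of movement from where it was at the start of the episode above 0.005 m).
It fails at once if the magnifier touches the movement (contact force between magnifier and movement above 0.3 N).
It fails at once if the dome is tipped over, or dropped (falls freely more than about 6 mm) (angle between dome's own z axis and vertical above 0.5 rad or (linear speed of dome above 0.35 m/s and contact force between the fingers and dome below 0.05 N)).
It fails at once if another thing on the bench is shifted or knocked over (distance of any of jar, screwdrivers, white_dome, oil_cups, eye_loupe, green_dish, hammer from where it was at the start of the episode above 0.012 m or angle between any of jar, screwdrivers, white_dome, oil_cups, eye_loupe, green_dish, hammer's own z axis and vertical above 0.3 rad).
It fails at once if the magnifier is knocked against a thing in the row (contact force between magnifier and jar above 1 N or contact force between magnifier and screwdrivers above 1 N or contact force between magnifier and white_dome above 1 N).
It also fails if it takes over 64 s, if anything falls off the work surface, if the arm or the gripper's body presses on something with over 40 N, if the wrist force passes 120 N, or if a joint passes its speed limit or range.

## Working session

There is one attempt and no reset: what is moved stays moved. The work goes in short steps, Python scripts to look and compute and a shell command to move; the robot and the scene stay as the last step left them, time stands still between calls to the robot, and variables do not carry over. Pictures are saved under pics/ and viewed, about 8 in all and at most 12, crops included, and the job is handed in when it is done.

```bash
mkdir -p pics; python3 - <<'E'
from station import *
import cv2
for n in("scene","top"):
    im=get_image(n); cv2.imwrite(f"pics/{n}0.png",im[:,:,::-1]); c=calibration(n); print(n,c)
print(get_obs())
E
```

```text
scene {'vfov': 52.672588084564644, 'cx': 274.2709541068365, 'cy': 204.82952605067322, 'R': array([[ 0.78628056,  0.61777521,  0.01080164],
       [ 0.45892694, -0.57222074, -0.67966866],
       [-0.41370153,  0.53936742, -0.73343973]]), 't': array([-0.40808095, -0.21820361,  1.4375972 ])}
top {'vfov': 55.86760041997101, 'cx': 282.4460975985712, 'cy': 210.63003614391855, 'R': array([[-0.0042442 , -0.99999046,  0.00103648],
       [-0.97882836,  0.00394227, -0.2046448 ],
       [ 0.20463876, -0.00188309, -0.97883575]]), 't': array([-0.04644234,  0.53448112,  0.85945115])}
{'t': 0.1, 'q': array([-1.25997154e+00,  5.33027991e-02,  1.61417298e+00, -1.48762839e-05,
        1.47596279e+00, -1.18978549e-01]), 'dq': array([ 0.00140018,  0.00028729, -0.00329674,  0.00065706,  0.00070167,
       -0.00108322]), 'effort': array([ 1.32364668e-03, -3.94902921e+01, -3.71361566e+01, -7.00426810e-06,
        3.96075440e-03, -1.16228657e-05]), 'tool_pos': array([ 0.26027322, -0.56762721,  0.23816878]), 'tool_rot': array([-3.06753348e+00, -6.69559551e-01,  3.00686627e-04]), 'contact_force': array([0.7151015 , 0.18096175, 0.13470051]), 'wrist_torque': array([-0.05116187, -0.01786977,  0.00015608]), 'opening': 0.08550844467612959}
```

View pics/top0.png

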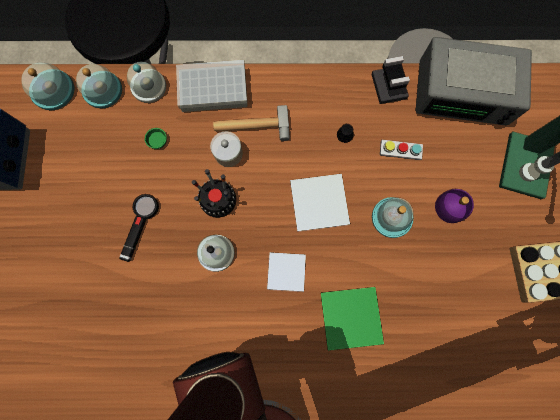

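View pics/scene0.png

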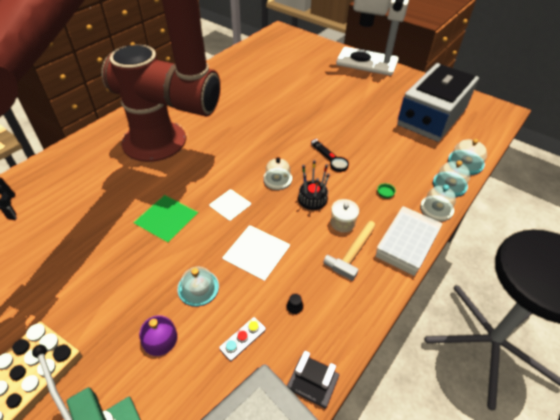

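The top view shows the brass-knobbed glass dome on a turquoise tray at (393,217). Similar things:
- **Domes:** there are two small turquoise-footed domes at the far back, (50,88) and (100,88), and a purple one at (454,206).
- **Pads:** the large white one is at (320,202), a small white one at (287,272) and a green one at (352,318).
- **Magnifier:** its lens is at (146,207) and its end cap at (126,255).
- **Row:** jar at (226,148), screwdrivers at (217,197), white-footed dome at (215,252).

I'll measure these and take one enlarged crop.

```bash
cat > h.py <<'E'
import numpy as np, cv2
from station import *
def cam(n):
    c=calibration(n); return c, 210/np.tan(np.radians(c["vfov"])/2)
def ray(n,uv):
    c,f=cam(n); d=np.array([(uv[0]-c["cx"])/f,(uv[1]-c["cy"])/f,1.])
    return -c["R"].T@c["t"], c["R"].T@d
def onz(n,uv,z):
    o,d=ray(n,uv); return o+d*(z-o[2])/d[2]
def proj(n,X):
    c,f=cam(n); p=c["R"]@np.asarray(X,float)+c["t"]; return np.array([c["cx"]+f*p[0]/p[2],c["cy"]+f*p[1]/p[2]])
def tri(a,b):
    (o1,d1),(o2,d2)=ray("top",a),ray("scene",b)
    s=np.linalg.lstsq(np.c_[d1,-d2],o2-o1,rcond=None)[0]
    p,q=o1+d1*s[0],o2+d2*s[1]; return (p+q)/2,np.linalg.norm(p-q)
def blobs(im,lo,hi,box,amin=15):
    m=cv2.inRange(cv2.cvtColor(im,cv2.COLOR_RGB2HSV),np.array(lo),np.array(hi))
    k=np.zeros_like(m); x0,y0,x1,y1=box; k[y0:y1,x0:x1]=m[y0:y1,x0:x1]
    cs=cv2.findContours(k,cv2.RETR_EXTERNAL,cv2.CHAIN_APPROX_NONE)[0]
    return sorted([c for c in cs if cv2.contourArea(c)>=amin],key=cv2.contourArea,reverse=True)
E
python3 - <<'E'
from h import *
T=cv2.imread("pics/top0.png")[:,:,::-1].copy();S=cv2.imread("pics/scene0.png")[:,:,::-1].copy()
# tray
for n,im,box in(("top",T,(360,185,425,250)),("scene",S,(165,255,230,315))):
    b=np.vstack(blobs(im,(80,60,60),(100,255,255),box,5))
    W=np.array([onz(n,p,0.009)[:2] for p in cv2.convexHull(b)[:,0]])
    ctr,r=cv2.minEnclosingCircle(W.astype(np.float32)); print("tray",n,ctr,r)
    g=blobs(im,(10,140,120),(28,255,255),box,4); 
    for c in g:
        m=c[:,0].mean(0);print("knob px",n,m,len(c),cv2.boundingRect(c),onz(n,m,0.081))
# pads
for n,im,box in(("top",T,(280,165,360,240)),("scene",S,(215,220,295,285)),("top",T,(260,245,312,300))):
    c=blobs(im,(0,0,150),(180,60,255),box,100)[0]
    W=np.array([onz(n,p,0.003)[:2] for p in c[:,0]]); r=cv2.minAreaRect((W*1000).astype(np.float32)); print("pad",n,r)
a=cv2.resize(T[150:300,90:290],None,fx=4,fy=4,interpolation=cv2.INTER_CUBIC)
cv2.imwrite("pics/c1.png",a[:,:,::-1])
b=np.hstack([cv2.resize(T[180:250,360:430],(400,400),interpolation=2),cv2.resize(S[250:320,160:230],(400,400),interpolation=2)])
cv2.imwrite("pics/c2.png",b[:,:,::-1])
E
```

```text
tray top (0.5266754031181335, -0.3141748309135437) 0.049468833953142166
knob px top [392. 217.] 256 (360, 185, 65, 65) [ 0.51337016 -0.29355591  0.081     ]
tray scene (0.5319243669509888, -0.3197750747203827) 0.048564307391643524
knob px scene [196.44444444 284.97119342] 243 (165, 255, 65, 60) [ 0.56321676 -0.34285205  0.081     ]
pad top ((567.6640014648438, -139.41537475585938), (128.73622131347656, 128.90966796875), 7.166715145111084)
pad scene ((569.5309448242188, -141.50234985351562), (131.64453125, 132.30862426757812), 7.395897388458252)
pad top ((398.322998046875, -56.909149169921875), (86.29840850830078, 86.67253112792969), 86.296630859375)
```

View pics/c2.png

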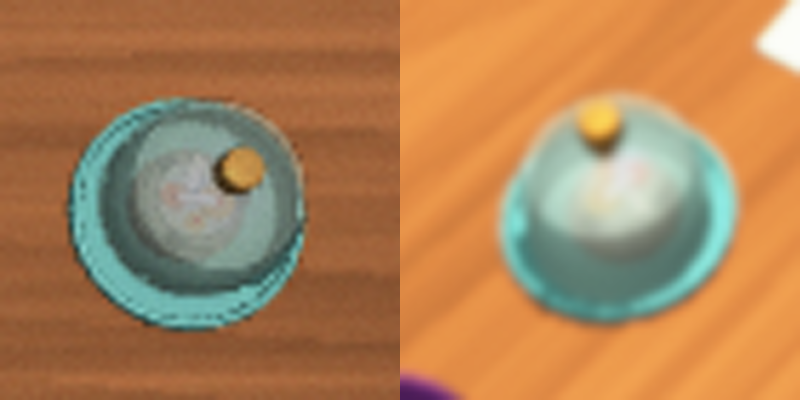

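View pics/c1.png

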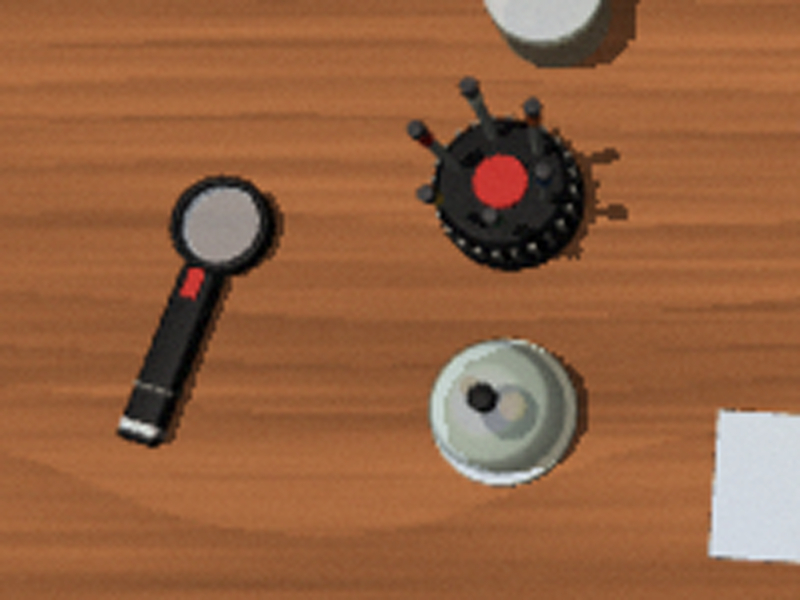

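The crops confirm the target: the brass knob is at about (402,210) in the top view and (195,271) in the scene view, with glass and the movement on the turquoise tray. The two back domes are small stand-ins beyond the work area. The larger white pad measures 129–132 mm, and the small one measures 86 mm. In the second crop the magnifier's lens is at (145.5,206.5) and its cap at (125,258). Next I'll measure the knob and magnifier.

```bash
python3 - <<'E'
from h import *
T=cv2.imread("pics/top0.png")[:,:,::-1].copy();S=cv2.imread("pics/scene0.png")[:,:,::-1].copy()
k={}
for n,im,box in(("top",T,(393,200,412,220)),("scene",S,(188,262,203,282))):
    c=blobs(im,(12,120,140),(28,255,255),box,4)[0]; M=cv2.moments(c); k[n]=np.array([M["m10"],M["m01"]])/M["m00"]
    print(n,k[n],cv2.boundingRect(c),onz(n,k[n],.083))
print("knob tri",tri(k["top"],k["scene"]))
# magnifier
hsv=lambda im:cv2.cvtColor(im,cv2.COLOR_RGB2HSV)
c=blobs(T,(0,0,130),(180,70,255),(130,190,162,225),60)[0]; e=cv2.fitEllipse(c); print("lens disk",e, onz("top",e[0],.012))
b=blobs(T,(0,0,0),(180,255,60),(110,185,162,268),60)
p=np.vstack(b); print([cv2.contourArea(x) for x in b])
r=blobs(T,(0,150,120),(8,255,255),(125,205,150,235),5)[0].mean(0)[0]; print("red",r,onz("top",r,.018))
cc=blobs(T,(0,0,150),(180,60,255),(110,245,140,268),5)[0].mean(0)[0]; print("cap",cc,onz("top",cc,.015))
L=onz("top",e[0],.014);C=onz("top",cc,.014); d=(L-C)[:2]; print("len",np.hypot(*d),"yaw",np.degrees(np.arctan2(d[1],d[0])))
c=blobs(S,(0,0,110),(180,90,255),(325,152,352,172),20)
for x in c: e=cv2.fitEllipse(x); print("scene lens",e,onz("scene",e[0],.012))
c=blobs(S,(0,0,130),(180,90,255),(305,133,325,152),3)
for x in c: print("scene cap",x.mean(0),onz("scene",x.mean(0)[0],.014))
# bystander positions
for nm,uv,z in(("jar",(226,146),.075),("scr",(215,195),.05),("wd knob",(90+482/4,150+397/4),.087)): print(nm,onz("top",uv,z))
E
```

```text
top [402.12068966 208.98275862] (399, 206, 7, 7) [ 0.53118409 -0.31678765  0.083     ]
scene [194.14096186 266.51575456] (188, 262, 15, 13) [ 0.52430422 -0.31145242  0.083     ]
knob tri (array([ 0.52928917, -0.31451501,  0.09103849]), np.float64(0.0005891533273079489))
lens disk ((144.88673400878906, 205.60943603515625), (16.08112907409668, 18.813478469848633), 47.85588073730469) [0.55712882 0.28504781 0.012     ]
[903.0]
red [137.68421053 220.21052632] [0.52005733 0.29776289 0.018     ]
cap [124.         256.22222222] [0.43448075 0.32501555 0.015     ]
len 0.12882979030542882 yaw -18.591137552391455
scene lens ((339.29864501953125, 162.99473571777344), (8.453624725341797, 15.603267669677734), 95.84400939941406) [0.55831351 0.28512316 0.012     ]
scene cap [[314.  140.5]] [0.43220786 0.32615941 0.014     ]
jar [0.68508438 0.08271364 0.075     ]
scr [0.57342857 0.10915032 0.05      ]
wd knob [0.4421618  0.10882714 0.087     ]
```

```bash
cat >> h.py <<'E'
from scipy.spatial.transform import Rotation as Ro
def delta(p,yaw):
    o=get_obs(); R=Ro.from_rotvec(o["tool_rot"]); y=np.radians(yaw)
    G=Ro.from_matrix(np.array([[np.cos(y),np.sin(y),0],[np.sin(y),-np.cos(y),0],[0,0,-1.]]))
    print("t",round(o["t"],2),"shift cm",np.round(R.inv().apply(np.array(p)-o["tool_pos"])*100,2),"turn",np.round((R.inv()*G).as_rotvec(),3),"pos",o["tool_pos"].round(4),"F",o["contact_force"].round(2),"open",round(o["opening"],4))
E
python3 -c "
from h import *
print('eye knob scene',tri((402.1,209.0),(195,271)),onz('scene',(195,271),.079))
print('purple',onz('top',(457,203),.06))
delta((.530,-.317,.15),90)"
```

```text
eye knob scene (array([ 0.53223146, -0.31770186,  0.07899234]), np.float64(0.0007342906005748571)) [ 0.53249876 -0.3174454   0.079     ]
purple [ 0.54966893 -0.4515693   0.06      ]
t 0.1 shift cm [ 34.96 -11.53   8.85] turn [-2.000e-03 -1.000e-03 -1.141e+00] pos [ 0.2603 -0.5676  0.2382] F [0.72 0.18 0.13] open 0.0855
```

The knob triangulates to (0.532, -0.318, 0.079), with rays 0.7 mm apart and the expected height, and this agrees with the tray centre. Now I'll move above it.

```bash
python3 -m jog '[[5,-1.6,0,0,0,-0.12,0],[9,-3,0,0,0,-0.24,0],[13,-4.3,0,0,0,-0.36,0],[17,-5.6,0,0,0,-0.48,0],[21,-7,0,0,0,-0.6,0],[25,-8.3,0,0,0,-0.72,0],[29,-9.6,0,0,0,-0.84,0],[32,-10.6,0,0,0,-0.96,0]]' 30; python3 -c "
from h import *
delta((.531,-.317,.15),90)"
```

```text
t: 0.77
tool_pos: [0.505, -0.3388, 0.238]
tool_rot: [-2.405, -2.017, -0.001]
contact_force: [1.2, -0.8, 0.2]
opening: 0.0857
t 0.77 shift cm [2.58 2.19 8.8 ] turn [-0.001 -0.002 -0.175] pos [ 0.505  -0.3388  0.238 ] F [ 1.17 -0.81  0.24] open 0.0857
```

```bash
python3 -m jog '[[1,1,2,0,0,-0.1,0],[2.58,2.2,4,0,0,-0.175,0],[2.58,2.2,7,0,0,-0.175,0],[2.58,2.2,8.8,0,0,-0.175,0],[2.58,2.2,8.8,0,0,-0.175,0],[2.58,2.2,8.8,0,0,-0.175,0]]'; python3 - <<'E'
from h import *
delta((.531,-.317,.076),90)
T=get_image("top");S=get_image("scene")
b=np.hstack([cv2.resize(T[170:250,350:430],(400,400),interpolation=2),cv2.resize(S[230:310,150:230],(400,400),interpolation=2)])
cv2.imwrite("pics/c3.png",b[:,:,::-1])
print(proj("top",(.531,-.317,.15)),proj("scene",(.531,-.317,.15)))
E
```

```text
t: 1.27
tool_pos: [0.5302, -0.3163, 0.1483]
tool_rot: [-2.217, -2.217, -0.0]
contact_force: [1.0, 0.4, 1.0]
opening: 0.0855
t 1.27 shift cm [-0.1   0.1   7.23] turn [-0.004 -0.004 -0.   ] pos [ 0.5302 -0.3163  0.1483] F [0.96 0.38 0.96] open 0.0855
[411.81166111 202.33042651] [190.60516838 252.34035558]
```

View pics/c3.png

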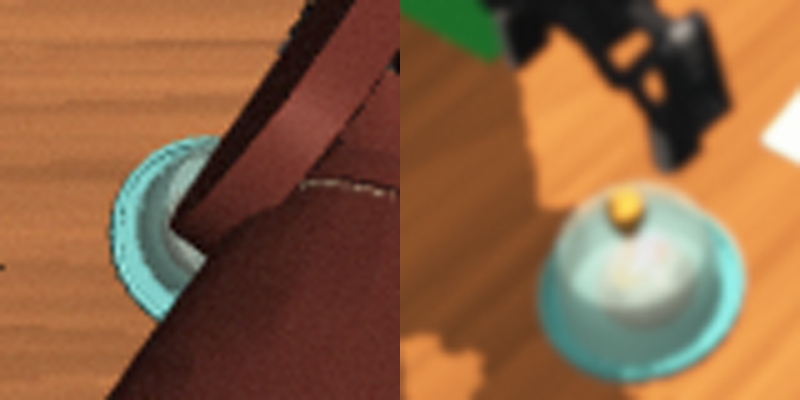

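The scene crop shows the open fingers straddling the knob, with the tips midway at about (188,251) and the knob below at (195,272). I'll descend.

```bash
python3 -m jog '[[0,0,2,0,0,0,0],[-0.1,0.1,4,0,0,0,0],[-0.1,0.1,5.8,0,0,0,0],[-0.1,0.1,6.8,0,0,0,0],[-0.1,0.1,7.2,0,0,0,0],[-0.1,0.1,7.2,0,0,0,0]]'
python3 -m jog '[[0,0,0,0,0,0,120],[0,0,0,0,0,0,170],[0,0,0,0,0,0,200],[0,0,0,0,0,0,220],[0,0,0,0,0,0,240],[0,0,0,0,0,0,255],[0,0,0,0,0,0,255],[0,0,0,0,0,0,255]]' 30; python3 -c "
from h import *
delta((.531,-.317,.076),90)"
```

```text
t: 1.87
tool_pos: [0.5327, -0.319, 0.0799]
tool_rot: [2.222, 2.22, 0.002]
contact_force: [0.0, -0.7, 0.5]
opening: 0.0855
t: 2.53
tool_pos: [0.5328, -0.3192, 0.0804]
tool_rot: [2.222, 2.22, 0.001]
contact_force: [-1.4, 0.2, 2.1]
opening: 0.016
t 2.53 shift cm [ 0.22 -0.18  0.44] turn [ 0.001 -0.    -0.001] pos [ 0.5328 -0.3192  0.0804] F [-1.4   0.22  2.11] open 0.016
```

```bash
python3 -m jog '[[0,0,-0.1,0,0,0,255],[0,0,-0.4,0,0,0,255],[0,0,-0.9,0,0,0,255],[0,0,-1.5,0,0,0,255],[0,0,-2,0,0,0,255],[0,0,-2.2,0,0,0,255],[0,0,-2.2,0,0,0,255]]' 40; python3 - <<'E'
from h import *
delta((.5685,-.1405,.2),90)
S=get_image("scene")
cv2.imwrite("pics/c4.png",cv2.resize(S[210:320,140:250],(550,550),interpolation=2)[:,:,::-1])
E
```

```text
t: 3.12
tool_pos: [0.5333, -0.3196, 0.1036]
tool_rot: [2.221, 2.219, 0.002]
contact_force: [-0.5, 0.0, -1.0]
opening: 0.0161
t 3.12 shift cm [17.91  3.52 -9.64] turn [ 0.003  0.001 -0.001] pos [ 0.5333 -0.3196  0.1036] F [-0.51  0.03 -0.97] open 0.0161
```

View pics/c4.png

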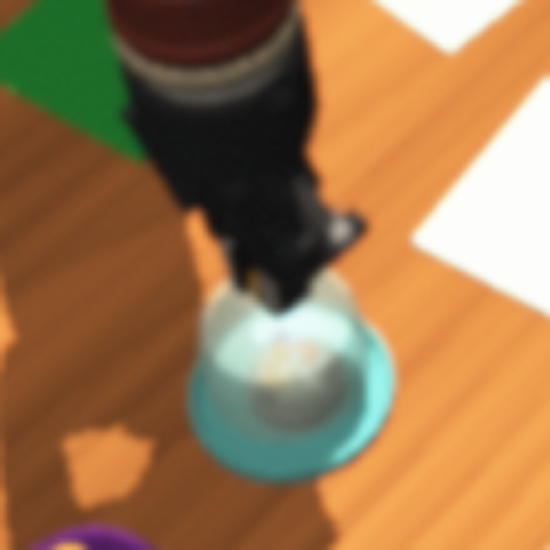

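The dome is lifted, upright, with about 1 N of load and the movement left in place. I'll raise it further and then carry it.

```bash
python3 -m jog '[[0,0,-0.8,0,0,0,255],[0,0,-1.8,0,0,0,255],[0,0,-3,0,0,0,255],[0,0,-4,0,0,0,255],[0.8,0.2,-4.6,0,0,0,255],[2.4,0.5,-5,0,0,0,255],[4.5,0.9,-5,0,0,0,255],[6.8,1.3,-5,0,0,0,255]]'
python3 -c "
from h import *
delta((.5685,-.1405,.145),90)"
```

```text
t: 3.83
tool_pos: [0.5464, -0.25, 0.1537]
tool_rot: [2.222, 2.218, 0.003]
contact_force: [0.9, 0.3, -1.1]
opening: 0.0161
t 3.83 shift cm [10.95  2.19  0.88] turn [ 0.003  0.    -0.002] pos [ 0.5464 -0.25    0.1537] F [ 0.93  0.29 -1.05] open 0.0161
```

```bash
python3 -m jog '[[2.2,0.45,0.2,0,0,0,255],[4.5,0.9,0.4,0,0,0,255],[6.8,1.4,0.6,0,0,0,255],[8.8,1.8,0.8,0,0,0,255],[10.2,2.1,0.9,0,0,0,255],[10.9,2.2,0.9,0,0,0,255],[10.9,2.2,0.9,0,0,0,255],[10.9,2.2,0.9,0,0,0,255]]'
python3 -c "
from h import *
delta((.5685,-.1405,.0785),90)"
```

```text
t: 4.5
tool_pos: [0.5686, -0.1409, 0.1449]
tool_rot: [2.221, 2.219, 0.002]
contact_force: [0.9, -0.7, -0.9]
opening: 0.0156
t 4.5 shift cm [ 0.05 -0.03  6.64] turn [ 0.003  0.001 -0.001] pos [ 0.5686 -0.1409  0.1449] F [ 0.85 -0.71 -0.92] open 0.0156
```

```bash
python3 -m jog '[[0,0,1.2,0,0,0,255],[0,0,2.6,0,0,0,255],[0,0,3.9,0,0,0,255],[0,0,5,0,0,0,255],[0,0,5.6,0,0,0,255],[0,0,5.9,0,0,0,255],[0,0,6,0,0,0,255],[0,0,6,0,0,0,255]]'
python3 -m jog '[[0,0,0.1,0,0,0,255],[0,0,0.2,0,0,0,255],[0,0,0.3,0,0,0,255],[0,0,0.3,0,0,0,255]]'
python3 -c "
from h import *
delta((.5685,-.1405,.0785),90)"
```

```text
t: 5.17
tool_pos: [0.5688, -0.1411, 0.0848]
tool_rot: [2.221, 2.218, 0.002]
contact_force: [-0.2, 0.6, -0.2]
opening: 0.0158
t: 5.5
tool_pos: [0.569, -0.1411, 0.0821]
tool_rot: [2.22, 2.218, 0.002]
contact_force: [-0.2, 0.0, -2.3]
opening: 0.0158
t 5.5 shift cm [ 0.06 -0.05  0.36] turn [ 0.003  0.001 -0.001] pos [ 0.569  -0.1411  0.0821] F [-0.2   0.   -2.32] open 0.0158
```

```bash
python3 -m jog '[[0,0,0.1,0,0,0,255],[0,0,0.2,0,0,0,255],[0,0,0.2,0,0,0,255]]'
python3 -m jog '[[0,0,0.1,0,0,0,255],[0,0,0.1,0,0,0,255],[0,0,0.1,0,0,0,255]]'
python3 -c "
from h import *
delta((.5685,-.1405,.0785),90)"
```

```text
t: 5.75
tool_pos: [0.5689, -0.141, 0.0799]
tool_rot: [2.221, 2.218, 0.002]
contact_force: [-0.3, -1.3, -2.0]
opening: 0.0159
t: 6.0
tool_pos: [0.5688, -0.141, 0.0787]
tool_rot: [2.221, 2.219, 0.002]
contact_force: [-0.4, -0.4, -0.4]
opening: 0.0158
t 6.0 shift cm [ 0.05 -0.03  0.02] turn [ 0.003  0.001 -0.001] pos [ 0.5688 -0.141   0.0787] F [-0.36 -0.4  -0.43] open 0.0158
```

```bash
python3 -m jog '[[0,0,0.1,0,0,0,255],[0,0,0.1,0,0,0,255],[0,0,0.1,0,0,0,255]]'
python3 - <<'E'
from h import *
delta((.5685,-.1405,.0785),90)
S=get_image("scene")
cv2.imwrite("pics/c5.png",cv2.resize(S[170:290,200:320],(600,600),interpolation=2)[:,:,::-1])
E
```

```text
t: 6.25
tool_pos: [0.5689, -0.1412, 0.0784]
tool_rot: [2.221, 2.218, 0.002]
contact_force: [-3.3, 0.3, 4.4]
opening: 0.016
t 6.25 shift cm [ 0.07 -0.04 -0.01] turn [ 0.003  0.001 -0.001] pos [ 0.5689 -0.1412  0.0784] F [-3.25  0.34  4.36] open 0.016
```

View pics/c5.png

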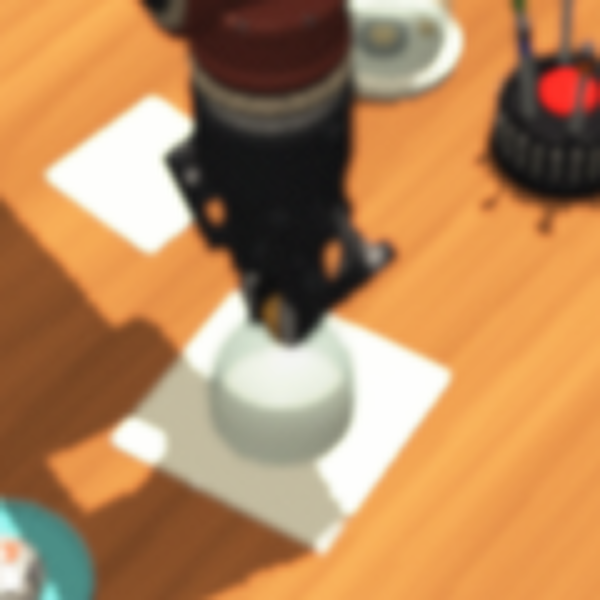

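The dome stands upright near the middle of the pad. Upward contact is 4.4 N, at the expected height of 0.0784. I'll release it.

```bash
python3 -m jog '[[0,0,0,0,0,0,200],[0,0,0,0,0,0,160],[0,0,0,0,0,0,100],[0,0,0,0,0,0,40],[0,0,0,0,0,0,0],[0,0,0,0,0,0,0],[0,0,0,0,0,0,0],[0,0,0,0,0,0,0]]' 20
python3 -m jog '[[0,0,-1,0,0,0,0],[0,0,-3,0,0,0,0],[0,0,-6,0,0,0,0],[0,0,-9,0,0,0,0],[0,0,-12,0,0,0,0],[0,0,-13,0,0,0,0],[0,0,-13,0,0,0,0]]'
python3 -c "
from h import *
delta((.496,.3053,.21),161.8)"
```

```text
t: 6.97
tool_pos: [0.569, -0.1411, 0.0783]
tool_rot: [2.22, 2.218, 0.002]
contact_force: [0.2, -0.3, 0.3]
opening: 0.0855
t: 7.55
tool_pos: [0.5707, -0.1418, 0.2134]
tool_rot: [2.215, 2.213, 0.007]
contact_force: [0.2, -0.1, 0.9]
opening: 0.086
t 7.55 shift cm [44.7  -7.51  0.08] turn [ 0.007  0.01  -1.254] pos [ 0.5707 -0.1418  0.2134] F [ 0.16 -0.07  0.89] open 0.086
```

```bash
python3 -m jog '[[3,-0.5,0,0,0,-0.11,0],[7,-1.1,0,0,0,-0.22,0],[11,-1.8,0,0,0,-0.33,0],[15,-2.5,0,0,0,-0.44,0],[19,-3.2,0,0,0,-0.55,0],[23,-3.8,0,0,0,-0.66,0],[27,-4.5,0,0,0,-0.77,0],[31,-5.2,0,0,0,-0.88,0]]'
python3 -c "
from h import *
delta((.496,.3053,.21),161.8)"
```

```text
t: 8.22
tool_pos: [0.5172, 0.1699, 0.2092]
tool_rot: [1.054, 2.95, -0.003]
contact_force: [0.2, 0.8, -0.8]
opening: 0.0856
t 8.22 shift cm [10.22  9.13 -0.16] turn [-0.001  0.009 -0.369] pos [0.5172 0.1699 0.2092] F [ 0.18  0.79 -0.81] open 0.0856
```

```bash
python3 -m jog '[[2.5,2.3,0,0,0,-0.09,0],[5,4.5,0,0,0,-0.18,0],[7.5,6.7,0,0,0,-0.28,0],[9.5,8.5,0,0,0,-0.37,0],[10.2,9.1,2,0,0.01,-0.37,0],[10.2,9.1,5,0,0.01,-0.37,0],[10.2,9.1,8,0,0.01,-0.37,0],[10.2,9.1,9,0,0.01,-0.37,0]]'
python3 - <<'E'
from h import *
delta((.496,.3053,.011),161.8)
T=get_image("top");S=get_image("scene")
cv2.imwrite("pics/top6.png",T[:,:,::-1]);cv2.imwrite("pics/scene6.png",S[:,:,::-1])
for n,im,box in(("top",T,(360,185,425,250)),("scene",S,(165,255,230,315))):
    b=np.vstack(blobs(im,(80,60,60),(100,255,255),box,5))
    W=np.array([onz(n,p,0.009)[:2] for p in cv2.convexHull(b)[:,0]])
    print("tray",n,cv2.minEnclosingCircle(W.astype(np.float32)))
    print("holder edge px pred",proj(n,(.53,-.317,.029)))
a=np.hstack([cv2.resize(T[180:250,280:430],(857,400),interpolation=2)[:,-800:][:, :800]])
b=np.hstack([cv2.resize(T[185:245,362:422],(400,400),interpolation=2),cv2.resize(S[255:315,168:228],(400,400),interpolation=2)])
cv2.imwrite("pics/c6.png",np.vstack([b,cv2.resize(S[120:180,290:410],(800,200*2),interpolation=2)[100:300]])[:,:,::-1])
E
```

```text
t: 8.88
tool_pos: [0.4923, 0.3029, 0.1109]
tool_rot: [-0.492, -3.092, 0.01]
contact_force: [0.3, -0.4, -1.0]
opening: 0.0856
t 8.88 shift cm [-0.37  0.42  9.98] turn [-0.008 -0.01   0.002] pos [0.4923 0.3029 0.1109] F [ 0.28 -0.37 -1.05] open 0.0856
tray top ((0.5271167755126953, -0.31405675411224365), 0.0497126542031765)
holder edge px pred [395.49092055 214.21838595]
tray scene ((0.5313348770141602, -0.31926077604293823), 0.04901755601167679)
holder edge px pred [197.00970892 282.02358801]
```

View pics/c6.png

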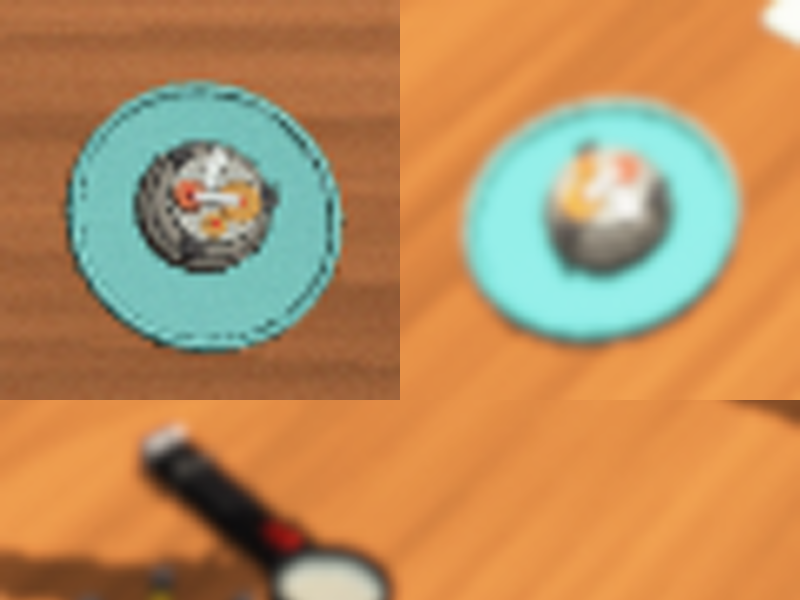

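View pics/top6.png

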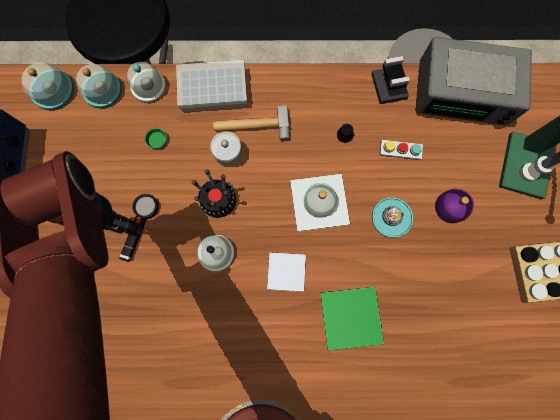

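The pictures confirm that the dome stands upright in the middle of the large white pad, at about (320,200) in the top view. The movement's face is at about (395,214) in the top view and (198.5,283) in the scene view, which is undisturbed. The gripper hovers over the handle at about (135,225).

```bash
python3 -m jog '[[-0.2,0.2,1,0,-0.01,0,0],[-0.37,0.42,3,0,-0.01,0,0],[-0.37,0.42,5,0,-0.01,0,0],[-0.37,0.42,6.5,0,-0.01,0,0],[-0.37,0.42,7,0,-0.01,0,0],[-0.37,0.42,7,0,-0.01,0,0],[-0.37,0.42,7,0,-0.01,0,0]]'
python3 - <<'E'
from h import *
delta((.496,.3053,.013),161.8)
print("movement",tri((394.8,213.7),(198.4,282.8)),onz("top",(394.8,213.7),.029),onz("scene",(198.4,282.8),.029))
# dome on pad: knob
T=cv2.imread("pics/top6.png")[:,:,::-1].copy()
c=blobs(T,(12,110,120),(28,255,255),(310,185,335,205),4)[0].mean(0)[0]; print("dome knob",c,onz("top",c,.081))
E
```

```text
t: 9.57
tool_pos: [0.4988, 0.306, 0.0448]
tool_rot: [0.495, 3.1, -0.009]
contact_force: [0.7, -0.3, 0.7]
opening: 0.0852
t 9.57 shift cm [ 0.25 -0.13  3.18] turn [-0.005  0.004  0.001] pos [0.4988 0.306  0.0448] F [ 0.7 -0.3  0.7] open 0.0852
movement (array([ 0.53221147, -0.31581352,  0.02615718]), np.float64(0.001179551232041684)) [ 0.53126138 -0.31543769  0.029     ] [ 0.53418332 -0.31646378  0.029     ]
dome knob [322.38888889 193.88888889] [ 0.56726128 -0.13918171  0.081     ]
```

```bash
python3 -m jog '[[0.15,-0.1,1,0,0,0,0],[0.25,-0.13,2,0,0,0,0],[0.25,-0.13,2.8,0,0,0,0],[0.25,-0.13,3,0,0,0,0],[0.25,-0.13,3,0,0,0,0],[0.25,-0.13,3,0,0,0,0]]'
python3 -c "
from h import *
delta((.496,.3053,.013),161.8)"
```

```text
t: 10.07
tool_pos: [0.4959, 0.3053, 0.0144]
tool_rot: [0.495, 3.1, -0.009]
contact_force: [0.4, -0.5, -0.3]
opening: 0.0858
t 10.07 shift cm [-0.01  0.01  0.14] turn [-0.006  0.003  0.001] pos [0.4959 0.3053 0.0144] F [ 0.4  -0.48 -0.28] open 0.0858
```

```bash
python3 -m jog '[[0,0,0.1,-0.005,0.003,0,60],[0,0,0.1,-0.005,0.003,0,110],[0,0,0.1,-0.005,0.003,0,150],[0,0,0.1,-0.005,0.003,0,180],[0,0,0.1,-0.005,0.003,0,210],[0,0,0.1,-0.005,0.003,0,255],[0,0,0.1,-0.005,0.003,0,255],[0,0,0.1,-0.005,0.003,0,255]]' 60
python3 -m jog '[[0,0,0,0,0,0,255],[0,0,-0.5,0,0,0,255],[0,0,-1.5,0,0,0,255],[0,0,-2.8,0,0,0,255],[0,0,-4,0,0,0,255],[0,0,-5,0,0,0,255],[0,0,-5,0,0,0,255]]'
python3 - <<'E'
from h import *
delta((.496,.3053,.22),161.8)
T=get_image("top");S=get_image("scene")
cv2.imwrite("pics/c7.png",np.hstack([cv2.resize(T[180:270,90:180],(400,400),interpolation=2),cv2.resize(S[90:180,285:375],(400,400),interpolation=2)])[:,:,::-1])
E
```

```text
t: 10.73
tool_pos: [0.4963, 0.3055, 0.0139]
tool_rot: [0.495, 3.101, -0.0]
contact_force: [-0.0, 0.3, 2.1]
opening: 0.0224
t: 11.32
tool_pos: [0.4985, 0.3065, 0.068]
tool_rot: [0.494, 3.096, 0.006]
contact_force: [-0.6, 0.7, -0.3]
opening: 0.0221
t 11.32 shift cm [  0.11  -0.13 -15.2 ] turn [0.005 0.006 0.001] pos [0.4985 0.3065 0.068 ] F [-0.55  0.71 -0.35] open 0.0221
```

View pics/c7.png

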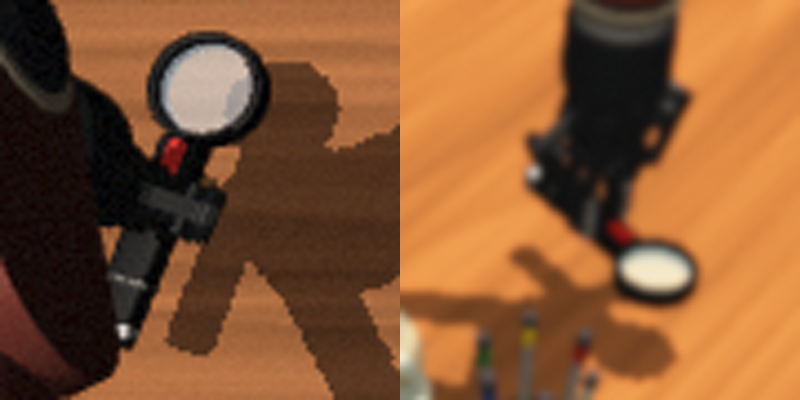

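The magnifier is gripped cleanly, with the lens at about (136.8,199.6) in the top view and (342.4,150.5) in the scene view. I'll raise it.

```bash
python3 -m jog '[[0,0,-1.5,0,0,0,255],[0,0,-4,0,0,0,255],[0,0,-7,0,0,0,255],[0,0,-10,0,0,0,255],[0,0,-13,0,0,0,255],[0,-0.1,-15,0.005,0.005,0,255],[0.1,-0.1,-15.2,0.005,0.005,0,255],[0.1,-0.1,-15.2,0.005,0.005,0,255]]'
python3 - <<'E'
from h import *
print(tri((136.8,199.6),(342.4,150.5)),"exp lens at",(.4985+.0617,.3065-.0203,.068))
delta((.4693,-.2962,.22),161.8)
E
```

```text
t: 12.08
tool_pos: [0.4955, 0.3053, 0.2179]
tool_rot: [-0.495, -3.101, 0.003]
contact_force: [-0.3, -0.9, -2.2]
opening: 0.0221
(array([0.56038208, 0.28703709, 0.06300825]), np.float64(0.0011511294743136351)) exp lens at (0.5602, 0.2862, 0.068)
t 12.08 shift cm [-16.23 -57.98  -0.12] turn [-0.002 -0.001  0.001] pos [0.4955 0.3053 0.2179] F [-0.3  -0.95 -2.19] open 0.0221
```

```bash
python3 -m jog '[[-0.3,-1,0,0,0,0,255],[-0.8,-3,0,0,0,0,255],[-1.6,-5.8,0,0,0,0,255],[-2.4,-8.7,0,0,0,0,255],[-3.2,-11.6,0,0,0,0,255],[-4.1,-14.5,0,0,0,0,255],[-4.9,-17.4,0,0,0,0,255],[-5.7,-20.3,0,0,0,0,255]]'
python3 -m jog '[[-0.8,-2.9,0,0,0,0,255],[-1.6,-5.8,0,0,0,0,255],[-2.4,-8.7,0,0,0,0,255],[-3.2,-11.6,0,0,0,0,255],[-4.1,-14.5,0,0,0,0,255],[-4.9,-17.4,0,0,0,0,255],[-5.7,-20.3,0,0,0,0,255],[-6.5,-23.2,0,0,0,0,255]]'
python3 -c "
from h import *
delta((.4693,-.2962,.20),161.8)"
```

```text
t: 12.75
tool_pos: [0.4845, 0.0927, 0.2148]
tool_rot: [-0.494, -3.096, 0.005]
contact_force: [0.1, -0.5, -0.3]
opening: 0.0226
t: 13.42
tool_pos: [0.4718, -0.1493, 0.212]
tool_rot: [-0.494, -3.091, 0.003]
contact_force: [-0.3, 0.1, -1.2]
opening: 0.0221
t 13.42 shift cm [ -4.35 -14.03   1.21] turn [-0.004 -0.011  0.001] pos [ 0.4718 -0.1493  0.212 ] F [-0.27  0.1  -1.25] open 0.0221
```

```bash
python3 -m jog '[[-0.9,-2.9,0.1,0,-0.003,0,255],[-1.8,-5.8,0.3,-0.002,-0.006,0,255],[-2.7,-8.7,0.6,-0.004,-0.01,0,255],[-3.5,-11.3,0.9,-0.004,-0.01,0,255],[-4.1,-13.2,1.2,-0.004,-0.01,0,255],[-4.3,-14,1.2,-0.004,-0.01,0,255],[-4.3,-14,1.2,-0.004,-0.01,0,255],[-4.3,-14,1.2,-0.004,-0.01,0,255]]'
python3 -c "
from h import *
delta((.4693,-.2962,.09),161.8)"
```

```text
t: 14.08
tool_pos: [0.468, -0.295, 0.1983]
tool_rot: [-0.496, -3.099, -0.004]
contact_force: [0.6, -0.3, -1.9]
opening: 0.0221
t 14.08 shift cm [-0.21 -0.1  10.83] turn [ 0.002 -0.004 -0.   ] pos [ 0.468  -0.295   0.1983] F [ 0.59 -0.27 -1.87] open 0.0221
```

```bash
python3 -m jog '[[-0.1,0,1.5,0,-0.004,0,255],[-0.2,-0.1,4,0,-0.004,0,255],[-0.2,-0.1,6.5,0,-0.004,0,255],[-0.2,-0.1,8.5,0,-0.004,0,255],[-0.2,-0.1,10,0,-0.004,0,255],[-0.2,-0.1,10.8,0,-0.004,0,255],[-0.2,-0.1,10.8,0,-0.004,0,255],[-0.2,-0.1,10.8,0,-0.004,0,255]]'
python3 - <<'E'
from h import *
delta((.4693,-.2962,.063),161.8)
T=get_image("top");S=get_image("scene")
cv2.imwrite("pics/top8.png",T[:,:,::-1]);cv2.imwrite("pics/scene8.png",S[:,:,::-1])
cv2.imwrite("pics/c8.png",np.hstack([cv2.resize(T[170:250,350:430],(400,400),interpolation=2),cv2.resize(S[240:320,150:230],(400,400),interpolation=2)])[:,:,::-1])
E
```

```text
t: 14.75
tool_pos: [0.4693, -0.2954, 0.0904]
tool_rot: [0.495, 3.102, 0.004]
contact_force: [-0.1, -0.5, -1.4]
opening: 0.022
t 14.75 shift cm [-0.02 -0.08  2.74] turn [ 0.002 -0.     0.001] pos [ 0.4693 -0.2954  0.0904] F [-0.12 -0.48 -1.41] open 0.022
```

View pics/c8.png

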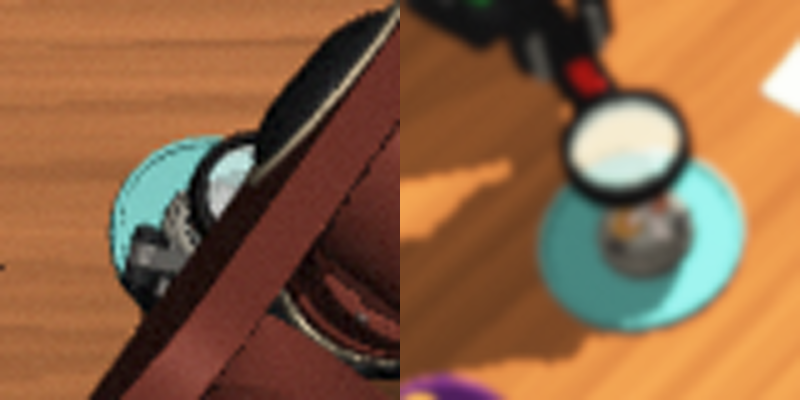

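The scene view shows the lens ring centred at about (195.4,269.4), above and short of the movement. The arm hides part of it in the top view. I'll fit the ring and check the relative offset using the same camera.

```bash
python3 - <<'E'
from h import *
S=cv2.imread("pics/scene8.png")[:,:,::-1].copy()
c=blobs(S,(0,0,150),(180,80,255),(180,254,212,286),40); e=cv2.fitEllipse(c[0]); print(e)
h=cv2.cvtColor(S,cv2.COLOR_RGB2HSV)
for uv in (e[0],(195.4,269.4)):
  for z in (.083,.0885): print(z,onz("scene",uv,z))
print("mov",onz("scene",(198.4,282.8),.029))
print("pred lens",.4693+.0617,-.2954-.0203)
print("proj pred", proj("scene",(.531,-.3157,.085)))
E
```

```text
((194.7246856689453, 268.3345031738281), (15.343122482299805, 20.600618362426758), 78.01546478271484)
0.083 [ 0.52901996 -0.3142029   0.083     ]
0.0885 [ 0.532255   -0.31642252  0.0885    ]
0.083 [ 0.53237204 -0.31532322  0.083     ]
0.0885 [ 0.5355848  -0.31753539  0.0885    ]
mov [ 0.53418332 -0.31646378  0.029     ]
pred lens 0.531 -0.3157
proj pred [194.75634605 268.70870347]
```

```bash
python3 -c "
from h import *
delta((.4703,-.296,.064),161.8)"
python3 -m jog '[[0,0,0.4,0,0,0,255],[-0.1,0,0.9,0,0,0,255],[-0.1,0,1.4,0,0,0,255],[-0.1,-0.05,1.9,0,0,0,255],[-0.1,-0.05,2.3,0,0,0,255],[-0.1,-0.05,2.5,0,0,0,255],[-0.1,-0.05,2.55,0,0,0,255],[-0.1,-0.05,2.55,0,0,0,255]]'
python3 -c "
from h import *
delta((.4703,-.296,.064),161.8)"
```

```text
t 14.85 shift cm [0.01 0.05 2.79] turn [0.001 0.003 0.001] pos [ 0.4701 -0.2965  0.0919] F [-0.37 -0.05 -0.43] open 0.022
t: 15.52
tool_pos: [0.4708, -0.2971, 0.066]
tool_rot: [0.496, 3.1, 0.002]
contact_force: [-0.1, -0.2, -0.4]
opening: 0.0224
t 15.52 shift cm [0.09 0.09 0.2 ] turn [0.001 0.002 0.001] pos [ 0.4708 -0.2971  0.066 ] F [-0.05 -0.16 -0.35] open 0.0224
```

```bash
python3 -m jog '[[0.05,0.05,0.1,0,0,0,255],[0.05,0.05,0.1,0,0,0,255],[0.05,0.05,0.15,0,0,0,255],[0.05,0.05,0.15,0,0,0,255],[0.05,0.05,0.15,0,0,0,255],[0.05,0.05,0.15,0,0,0,255]]'
python3 - <<'E'
from h import *
delta((.4703,-.296,.064),161.8)
S=get_image("scene"); cv2.imwrite("pics/scene9.png",S[:,:,::-1])
c=blobs(S,(0,0,130),(180,90,255),(182,262,214,294),40); e=cv2.fitEllipse(c[0]); print(e,onz("scene",e[0],.06),"pred",proj("scene",(.532,-.3163,.058)))
a=cv2.resize(S[235:315,150:230],(400,400),interpolation=2);b=cv2.resize(S[185:285,210:310],(400,400),interpolation=2)
cv2.imwrite("pics/c9.png",np.hstack([a,b])[:,:,::-1])
print(get_obs()["dq"].round(3))
E
```

```text
t: 16.02
tool_pos: [0.4706, -0.2966, 0.0646]
tool_rot: [0.496, 3.1, 0.002]
contact_force: [-0.3, -0.0, -1.1]
opening: 0.0224
t 16.02 shift cm [0.04 0.05 0.06] turn [0.001 0.002 0.001] pos [ 0.4706 -0.2966  0.0646] F [-0.25 -0.01 -1.05] open 0.0224
((196.25421142578125, 275.0438232421875), (15.607908248901367, 20.98099708557129), 74.69595336914062) [ 0.53193409 -0.31609958  0.06      ] pred [196.31810806 275.58611383]
[ 0.001  0.001 -0.001  0.    -0.    -0.001]
```

View pics/c9.png

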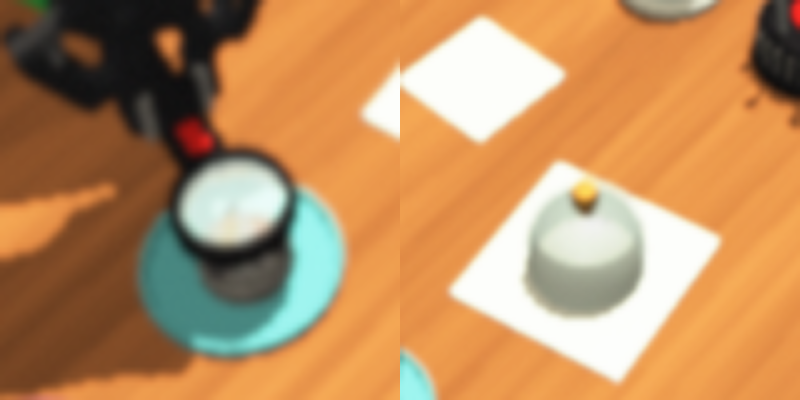

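The lens ring is centred at (196.3,275.0), within 1 px of the prediction for (0.532, -0.316), and sits level above the movement. The dome stands upright in the middle of the pad. The arm is still, so I'm handing in.

```bash
python3 -c "
from station import *
finish_job(); o=get_obs(); print(o['t'],o['tool_pos'],o['opening'])"
```

```text
the job is handed in; nothing more can be done
the job is handed in; nothing more can be done
```

I lifted the dome off by its knob, set it upright near the middle of the large white pad and let go. Then I took the magnifier by its handle, carried it over the row at about 0.21 m, and handed in at t ≈ 16 s still holding it over the movement. `finish_job` gave no verdict.

**Last checks:**
- **Lens:** the image put its centre at (0.532, -0.316). My estimates of the movement's centre were (0.531, -0.315) from the top camera and (0.534, -0.316) from the scene camera.
- **Height:** about 21–22 mm above the movement, worked out from the tool height rather than measured directly.
- **Grip and stillness:** the tool was level within 0.003 rad, the joints were still to about 0.001 rad/s, and the fingers stood 22.4 mm apart on the handle.
- **Dome:** the knob measured within about 2 mm of the pad's middle, upright and untouched.
- **Bystanders and movement:** nothing looked shifted in the pictures. I did not re-measure the bystanders' positions.

**What disagreed:**
- The two cameras differed by 3–5 mm on the tray and movement centres, so I aimed between them. That leaves the true centring uncertain by a few millimetres within the 7 mm allowed.
- With the magnifier gripped and just raised, triangulation put the lens at 0.063 m against the roughly 0.066 m I expected. I aimed 1 mm higher to allow for it.
- The finger opening read 16 mm on the 18 mm knob and 22 mm on the 24 mm handle, a steady offset.
- The arm hid much of the lens in the top view just before the final descent, so the final lens check rests on the scene camera alone.

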